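Load the herb-pack flow lane and let the first pack through

TASK

Load the two long, narrow herb packs, lid up and lengthwise, from the open high end of the sloped roller lane: let the first run down to the stop pin, pull the pin's spring knob right out to its stop until that pack has run on to the end plate, let the knob spring home, then load the second so that it waits against the pin. Set the packs down on the rollers, do not drop them. Feel for the end of the knob's travel so as not to drag the free-standing lane along the bench, and leave everything else where it is.

Things in the scene. Friction and masses are not known exactly. Their poses are not given: they have to be found in the camera images.
- pack_a: One of two identical closed clear-plastic herb packs full of green leaves, long and narrow: 150 x 64 x 58 mm (its x, y, z), 130 to 250 g. Origin at the centre of its underside, z up, x along its length. Either pack may be loaded first, either end leading.
- pack_b: The other long narrow herb pack, same in every way as pack_a.
- rack: Bench-top gravity roller lane, aluminium rails, 530 mm long, 146 mm wide over its feet, free-standing on 4 rubber feet (4.5 kg): drags along if pulled with over 20 N. Origin on the bench under mid-lane. Its y runs uphill (level, seen from above); the spring knob is on its -x side. Roller surface 100 mm above the bench over the origin, rising 10 degrees towards +y; open high end, end plate across the low end.
- lane_load (a point): Point on the roller surface, mid-lane, near the high end: a pack set down with the centre of its underside here lies wholly on the rollers and, let go, rolls down on its own at up to about 0.4 m/s. Axes as the rack's (level, not sloped). Steel guides along both sides are 74 mm apart inside, 20 mm high above the rollers, and flare out over the last 50 mm at the high end.
- lane_wait (a point): Where the centre of the underside of a pack is when the pack rests against the uphill side of the stop pin. Axes as the rack's. From just uphill of the pin to the end plate two thin hold-down rods run above the lane, 68 mm clear of the rollers (their posts on the rack's +x side), so packs can be put in only at the high end.
- lane_pick (a point): Where the centre of the underside of a pack is when the pack rests against the end plate; its upper end is then 8 mm clear downhill of the pin. Axes as the rack's.
- pull_pin_grip (a point): Centre of the black pull knob, a rounded block 30 mm long (rack x), 30 mm wide (rack y) and 34 mm high; it moves with the pin. It stands 73 mm out from the -x guide, about 108 mm above the bench, with free space above and beside it and a 13 mm gap between it and the plunger block on the rail.
- pull_pin (a joint): Travel (m) of the knob and the 12 mm stop pin fixed to it: 0 = home (pin 30 mm into the lane from the -x guide, 22 mm above the rollers), growing as the knob is pulled along the rack's -x. 5 N at first, about 11 N at the end, where it meets a hard stop, unmarked, to be felt. Let go, it springs home; let go beside a pack, it jams on the pack's side.
- wide_pack: Bystander among the packs: a square clear pack of leaves, 105 x 105 x 58 mm; too wide for the lane. Origin at the centre of its underside.
- flat_pack: Bystander: a wide flat clear pack of leaves, 165 x 110 x 34 mm. Origin at the centre of its underside.
- seed_tin: Bystander: a round tin, 70 mm diameter, 95 mm high, standing. Origin at the centre of its underside.
- label_roll: Bystander: a roll of labels, 90 mm diameter, 50 mm high, lying flat. Origin at the centre of its underside.
- brush: Bystander: a hand brush, 190 mm long, lying on the bench.
- sprayer: Bystander: a white bottle with a black cap, 72 mm diameter, 190 mm high. Origin at the centre of its underside.
- seed_box: Bystander: a small cardboard box, 120 x 75 x 45 mm. Origin at the centre of its underside.

How it is judged:
By the outcome, as a careful person would: the job done as asked, in the order asked, and still so for the second after the job is handed in, with the robot touching nothing.
It also fails if it takes over 64 s, if anything falls off the work surface, if the arm or the gripper's body presses on something with over 40 N, if the wrist force passes 120 N, or if a joint passes its speed limit or range.

ROBOT

A 6-joint arm with a two-finger parallel gripper is mounted at the origin on the work surface. World frame = base frame: x ahead of the robot, y to its left, z up, the work surface at z = 0. Lengths are in mm, angles in rad, forces in N, time in s.
With the tool pointing down it reaches from about 300 to 775 mm from the base axis. Payload 14.6 kg.
Tool frame: the origin (TCP) lies at the very end of the fingers, on their centre line; the grasp point (between the pads) lies 19 mm behind it; z points along the fingers, y is the line along which they close (so a half turn about z gives the same grasp; the last joint's range is limited). The gripper opens to 94 mm and grips with 3 to 60 N. Pads are 16 mm wide; open, the fingers measure 119 mm over their backs; the gripper's body (75 mm by 177 mm) begins 78 mm behind the grasp point.
Start: joints at [-0.067, 0.3, 1.521, -0, 1.321, -0.067], TCP at [549.99, -0.002, 205.446] pointing down, gripper open.
Joint ranges: [-3.03, 3.03], [-0.79, 2.21], [0.23, 2.52], [-1.04, 4.18], [0, 3.07], [-2.55, 2.55]. Speed limits (rad/s): [2.22, 2.22, 2.57, 3.14, 3.14, 3.14].

INTERFACE

Orientations are given as [roll, pitch, yaw] about the fixed x, y, z axes, in that order (R = Rz(yaw) Ry(pitch) Rx(roll)).
In Python, from cell import manip gives the robot as it stands.
- The arm moves only by the tool servo_tool, never from a script. Its argument "motion" is a list that holds one entry, the list of rows, each a list of 7 numbers: the shift along the world's x, y, z as a fraction of full scale, then the turn, a rotation vector about the world's x, y, z as a fraction of full scale, then the closure, from 0 (fully open) to 1 (shut). In form: [[[x, y, z, rx, ry, rz, gripper], ...]]. A call has 1 to 10 rows; each row is the pose to reach, as a shift and turn from the pose commanded when the call began, turning the shorter way round; what a row does not reach only later rows make up. Full scale, the value 1, is 0.5 m for a shift and pi rad for a turn. A row lasts 1/10 s, in which the tool goes at most 50 mm and 8.59 degrees, less where a joint would pass 70% of its speed; a pose out of reach is approached as far as the arm can. A call with a number of a shift or a turn outside -1 to 1 is refused whole. A call with a gripper value outside its range is refused whole. The fingers move at their own pace and stop on an object; "newtons" is the grip in N (left out, the last holds). Time passes only in rows, so rows that repeat a pose let the fingers close. It gives the time, the measured TCP pose, the force, the opening and the grip force at its end, in the units of the state.
- manip.read_state(): the state, without advancing time (a new reading comes with each control period).
- manip.camera(name): name is "scene" or "side" or "wrist"; returns a dict with "frame" (384x512x3 uint8, red, green, blue), "range_z" (384x512 float32, mm along the optical axis (not along the pixel's ray), 0 where there is no reading), "vfov" (degrees; the focal length in pixels is half the picture's height over the tangent of half this angle, whatever the lens; pixels are square), "cx", "cy" (the principal point, pixels), "cam_to_world" (4x4, takes a point from camera to world coordinates). Camera axes: x right, y down, z forward; pixel columns grow to the right and rows downward; lengths in mm; the calibration is good to about 2 mm. A picture is of the moment at which its call begins.
- manip.sign_off(): hands the job in; it is judged then, once.
The state is a dict: "clock": time; "joints": joint angles; "qd": joint speeds; "effort": joint torques, N m; "eef_pos": TCP position; "eef_rot": TCP orientation; "wrist_force": force on the tool from outside, world axes, zero at the start; "moment": the same for the moment, N m; "finger_gap": finger opening in mm; "finger_force": force on a finger pad.
Only numpy, scipy, OpenCV 4.12 (cv2) and the standard library are available. Lean on these libraries where they do the work, as an engineer would, in place of code of your own. Each camera call takes 0.05 s, during which the arm holds its last target. There are 200 camera calls.

## Working session

There is one attempt and no reset: what is moved stays moved. The work goes in short steps, Python scripts to look and compute and a tool call to move; the robot and the scene stay as the last step left them, time stands still between calls to the robot, and variables do not carry over. Pictures are saved under pics/ and viewed, at most 10 in all, crops included, and the job is handed in when it is done.

Besides the shell and the picture viewer there is one more tool, called as name(argument=value, ...), one argument or row to a line, values as JSON. servo_tool: Moves the arm, as the interface text tells. Its arguments: {"type":"object","properties":{"motion":{"type":"array"},"newtons":{"type":"number"}},"required":["motion"]}

```bash
ls; mkdir -p pics
cat > h.py <<'E'
import numpy as np, cv2
from cell import manip
def cam(n):
    c=manip.camera(n); h=c["frame"].shape[0]
    c["f"]=h/2/np.tan(np.radians(c["vfov"])/2); return c
def cloud(c):
    z=c["range_z"]; v,u=np.mgrid[:z.shape[0],:z.shape[1]]
    P=np.stack([(u-c["cx"])/c["f"]*z,(v-c["cy"])/c["f"]*z,z,np.ones_like(z)],-1)@np.array(c["cam_to_world"]).T
    P=P[...,:3]; P[z==0]=np.nan; return P
def save(n,im): cv2.imwrite("pics/"+n+".png",im[...,::-1])
E
python3 - <<'E'
from h import *
ims=[]
for n in("scene","side"):
    c=cam(n); np.savez(n+".npz",P=cloud(c),**{k:c[k] for k in("frame","range_z","f","cx","cy","cam_to_world")}); save(n+"0",cv2.resize(c["frame"],(800,600)))
    print(n,np.round(c["cam_to_world"],3).tolist(),c["f"])
print(manip.read_state())
E
```

```text
pics
scene [[0.881, 0.319, -0.349, 912.779], [0.473, -0.597, 0.648, -788.1], [-0.002, -0.736, -0.677, 949.626], [0.0, 0.0, 0.0, 1.0]] 379.22644212996914
side [[0.935, -0.267, 0.235, 153.646], [-0.355, -0.733, 0.58, -810.013], [0.017, -0.626, -0.78, 1236.468], [0.0, 0.0, 0.0, 1.0]] 470.69192936390743
{'clock': 0.1, 'joints': array([-6.65909447e-02,  3.00416105e-01,  1.52155296e+00, -1.46704797e-06,
        1.32068341e+00, -6.65794452e-02]), 'qd': array([ 0.00158414, -0.0032926 , -0.00144907, -0.00042973,  0.00143763,
       -0.0007319 ]), 'effort': array([ 1.84928511e-03, -5.32644153e+01, -3.53284299e+01,  7.10431044e-02,
        2.34944851e-02, -7.30603051e-05]), 'eef_pos': array([5.49754000e+02, 1.80671098e-02, 2.04928387e+02]), 'eef_rot': array([-3.14053508e+00, -6.90927652e-05,  1.57078515e+00]), 'wrist_force': array([ 0.04563095,  0.93028581, -0.20295756]), 'moment': array([0.00847528, 0.01603574, 0.00346058]), 'finger_force': 0.0, 'finger_gap': 94.02036814467944}
```

View pics/scene0.png

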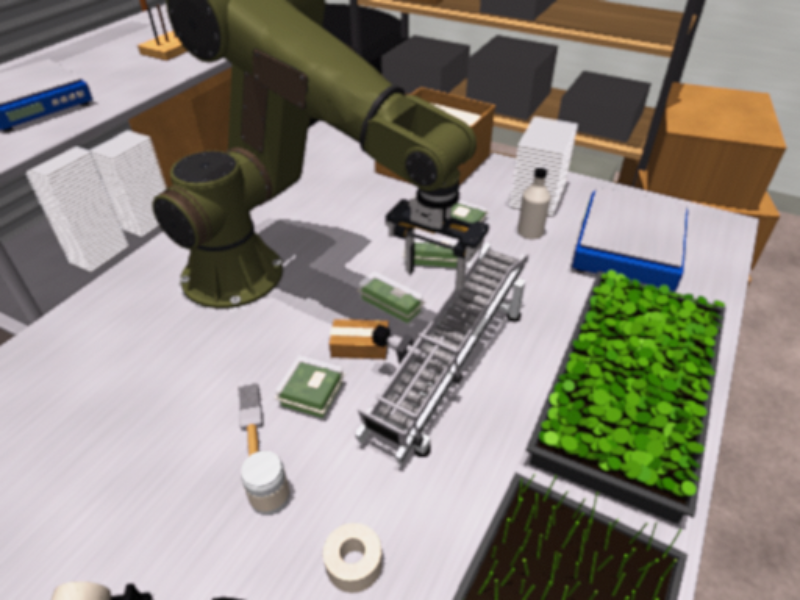

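View pics/side0.png

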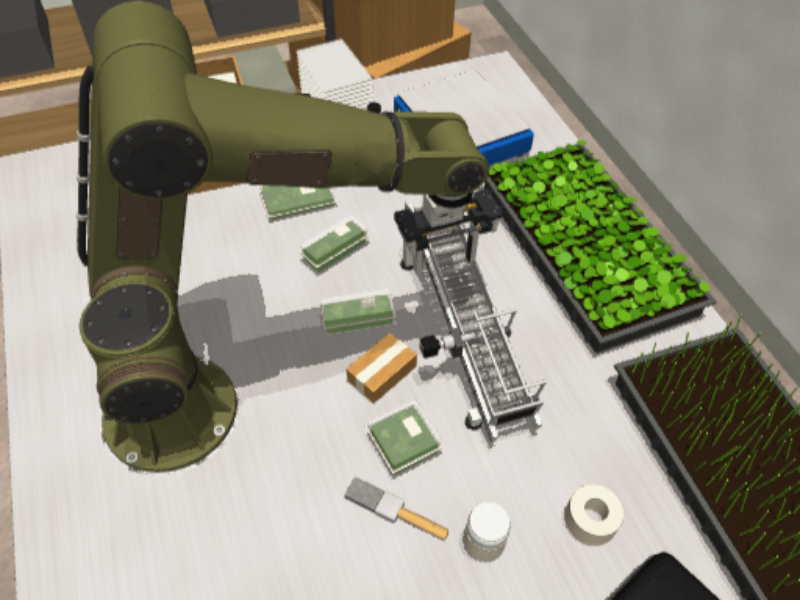

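The side view shows the two narrow packs at (335,243) and (358,311). The knob is at (430,346), the end plate at (515,412), and the open high end is at (435,235), partly behind the gripper. The scene view confirms this layout.

```bash
cat > m.py <<'E'
from h import *
s=np.load("side.npz"); P=s["P"]; F=s["frame"]; k=512/800
def box(n,u0,u1,v0,v1,zl,zh):
    sl=(slice(int(v0*k),int(v1*k)),slice(int(u0*k),int(u1*k)))
    p=P[sl].reshape(-1,3); f=F[sl].reshape(-1,3)
    return p,f,(p[:,2]>zl)&(p[:,2]<zh)
for n,b in dict(packA=(290,380,205,275),packB=(310,405,280,335)).items():
    p,f,m=box(n,*b,50,66); q=p[m]; r=cv2.minAreaRect(q[:,:2].astype(np.float32)); print(n,m.sum(),np.median(q[:,2]),np.percentile(q[:,2],[5,95]),r, cv2.boxPoints(r).round().tolist())
p,f,m=box("knob",410,448,325,365,60,150)
m&=f.max(1)<60; q=p[m]; print("knob",m.sum(),np.nanpercentile(q,[2,50,98],axis=0).round(1))
r=cv2.minAreaRect(q[q[:,2]>np.percentile(q[:,2],60)][:,:2].astype(np.float32));print(r)
# rack cloud
p,f,m=box("rack",395,560,190,450,60,185)
z=s["range_z"]
q=p[m&(p[:,0]>450)]
for y0 in range(-400,400,25):
    t=q[(q[:,1]>=y0)&(q[:,1]<y0+25)]
    if len(t)>5: print(y0,len(t),np.percentile(t[:,0],[1,10,50,90,99]).round(),np.percentile(t[:,2],[5,50,95]).round())
E
python3 m.py
python3 - <<'E'
from h import *
f=np.load("side.npz")["frame"]; save("rack",cv2.resize(f[110:290,240:360],(533,800) if 0 else (400,600),interpolation=cv2.INTER_CUBIC))
E
```

```text
packA 530 55.548177351119875 [51.02722827 60.50838934] ((415.1358642578125, 277.74688720703125), (147.56610107421875, 64.01335144042969), 20.733341217041016) [[335.0, 282.0], [357.0, 222.0], [495.0, 274.0], [473.0, 334.0]]
packB 692 55.97024307898221 [51.26000975 60.24040174] ((402.75128173828125, 78.5182876586914), (66.61601257324219, 146.18228149414062), 82.12525177001953) [[326.0, 56.0], [471.0, 36.0], [480.0, 101.0], [335.0, 122.0]]
knob 124 [[ 470.3 -117.9  102.6]
 [ 485.1 -109.8  122.1]
 [ 502.7  -88.9  130.1]]
((484.3363037109375, -103.40877532958984), (27.02427101135254, 25.905363082885742), 85.14092254638672)
-300 125 [554. 568. 599. 624. 633.] [ 73.  96. 109.]
-275 255 [538. 545. 580. 634. 643.] [ 62. 100. 142.]
-250 193 [540. 547. 586. 624. 642.] [ 60.  66. 140.]
-225 217 [541. 548. 576. 618. 630.] [ 61.  68. 143.]
-200 248 [541. 548. 580. 623. 629.] [ 64.  71. 147.]
-175 237 [543. 546. 580. 624. 633.] [ 64.  75. 152.]
-150 238 [540. 548. 585. 627. 634.] [ 70.  80. 155.]
-125 616 [470. 485. 559. 633. 653.] [ 76. 111. 165.]
-100 214 [471. 488. 577. 631. 648.] [ 80.  95. 139.]
-75 171 [549. 557. 593. 634. 641.] [ 83.  92. 112.]
-50 240 [551. 553. 593. 636. 640.] [ 73.  96. 117.]
-25 225 [550. 554. 599. 638. 815.] [ 84. 101. 122.]
0 227 [553. 556. 600. 641. 821.] [ 64. 104. 125.]
25 226 [554. 558. 605. 817. 838.] [ 71. 108. 130.]
50 226 [556. 559. 605. 834. 851.] [ 69. 111. 127.]
75 260 [558. 562. 613. 849. 868.] [ 66. 114. 132.]
100 262 [559. 571. 638. 861. 882.] [ 63. 117. 134.]
125 149 [581. 599. 809. 873. 890.] [ 62.  85. 134.]
150 131 [586. 607. 837. 889. 901.] [ 62.  75. 125.]
175 183 [547. 813. 863. 910. 919.] [61. 76. 84.]
200 150 [559. 566. 860. 920. 934.] [ 62.  79. 158.]
225 112 [574. 820. 857. 898. 930.] [63. 73. 85.]
250 34 [805. 809. 834. 856. 862.] [60. 69. 77.]
```

View pics/rack.png

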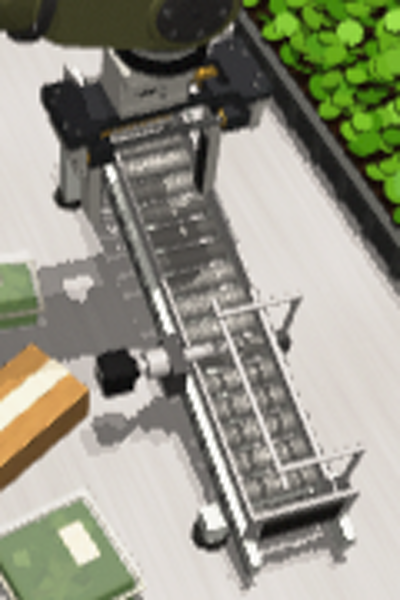

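servo_tool(
  motion=[
    [[-0.09,0.18,0,0,0,-0.09,0],[-0.27,0.556,0,0,0,-0.385,0],[-0.27,0.556,0,0,0,-0.385,0],[-0.27,0.556,0,0,0,-0.385,0],[-0.27,0.556,0,0,0,-0.385,0],[-0.27,0.556,0,0,0,-0.385,0],[-0.27,0.556,0,0,0,-0.385,0],[-0.27,0.556,0,0,0,-0.385,0],[-0.27,0.556,0,0,0,-0.385,0],[-0.27,0.556,0,0,0,-0.385,0]],
  ],
  newtons=20,
)

```text
clock: 1.1
eef_pos: [414.7, 278.2, 205.2]
eef_rot: [3.142, 0.001, 0.36]
wrist_force: [0.2, -0.8, -0.4]
finger_gap: 94.0
finger_force: 0.0
```

```bash
cat > m2.py <<'E'
from h import *
c=cam("side"); P=cloud(c); F=c["frame"]; np.savez("side1.npz",P=P,frame=F)
w=cam("wrist"); save("w1",w["frame"])
save("rack1",cv2.resize(F[90:290,150:360],(630,600),interpolation=cv2.INTER_CUBIC))
q=P.reshape(-1,3); q=q[np.isfinite(q[:,0])]
print("flat", [np.percentile(q[(q[:,2]>28)&(q[:,2]<40)&(q[:,1]>330)&(q[:,0]<600)],p,axis=0).round() for p in(2,98)])
L=[];R=[]
for y0 in range(-280,280,20):
    t=q[(q[:,1]>=y0)&(q[:,1]<y0+20)&(q[:,0]>515)&(q[:,0]<690)]
    zr=100+.176*(y0+30); t=t[(t[:,2]>zr-8)&(t[:,2]<zr+30)]
    if len(t)>5: print(y0,len(t),np.percentile(t[:,0],[1,5,50,95,99]).round(),np.percentile(t[:,2],[5,30,50,95]).round())
W=cloud(w).reshape(-1,3); W=W[np.isfinite(W[:,0])]; m=(W[:,2]>50)&(W[:,2]<66)&(np.hypot(W[:,0]-415,W[:,1]-278)<90)
print(m.sum(), cv2.minAreaRect(W[m][:,:2].astype(np.float32)))
print(manip.read_state()["eef_pos"])
E
python3 m2.py
```

```text
flat [array([ 90., 420.,  28.]), array([574., 600.,  39.])]
-280 140 [537. 538. 573. 630. 633.] [52. 60. 68. 84.]
-260 127 [538. 540. 590. 640. 647.] [56. 59. 62. 82.]
-240 171 [538. 541. 578. 625. 638.] [57. 62. 64. 81.]
-220 139 [541. 541. 577. 627. 629.] [61. 64. 67. 85.]
-200 142 [541. 543. 579. 628. 630.] [64. 67. 70. 90.]
-180 147 [543. 545. 576. 629. 636.] [68. 72. 74. 93.]
-160 168 [544. 546. 585. 630. 634.] [71. 75. 77. 94.]
-140 173 [534. 539. 583. 631. 634.] [ 74.  79.  82. 102.]
-120 201 [520. 531. 583. 648. 655.] [ 78.  82.  86. 113.]
-100 87 [515. 527. 613. 642. 648.] [ 82.  86.  88. 116.]
-80 115 [550. 556. 587. 634. 636.] [ 86.  89.  91. 111.]
-60 160 [550. 553. 595. 637. 639.] [ 89.  93.  96. 115.]
-40 161 [552. 554. 600. 637. 642.] [ 92.  96.  99. 120.]
-20 137 [553. 555. 599. 639. 646.] [ 96. 100. 102. 124.]
0 134 [553. 555. 598. 641. 642.] [ 99. 103. 106. 125.]
20 161 [555. 557. 601. 641. 643.] [103. 107. 109. 130.]
40 153 [556. 558. 604. 643. 643.] [106. 110. 112. 132.]
60 147 [557. 561. 605. 644. 652.] [109. 113. 115. 138.]
80 126 [558. 560. 602. 645. 646.] [113. 117. 119. 140.]
100 132 [559. 561. 601. 646. 647.] [117. 120. 122. 143.]
120 150 [561. 564. 609. 648. 649.] [121. 124. 127. 145.]
140 136 [563. 565. 609. 649. 652.] [123. 128. 131. 150.]
160 126 [563. 565. 608. 650. 653.] [126. 131. 133. 156.]
180 115 [563. 565. 609. 659. 661.] [132. 135. 137. 160.]
200 136 [559. 561. 613. 664. 668.] [135. 139. 141. 160.]
220 18 [560. 560. 581. 662. 663.] [136. 140. 142. 150.]
5860 ((416.4417419433594, 284.0942077636719), (143.85292053222656, 60.02537155151367), 21.131759643554688)
[414.98168896 277.86974741 205.29341132]
```

View pics/rack1.png

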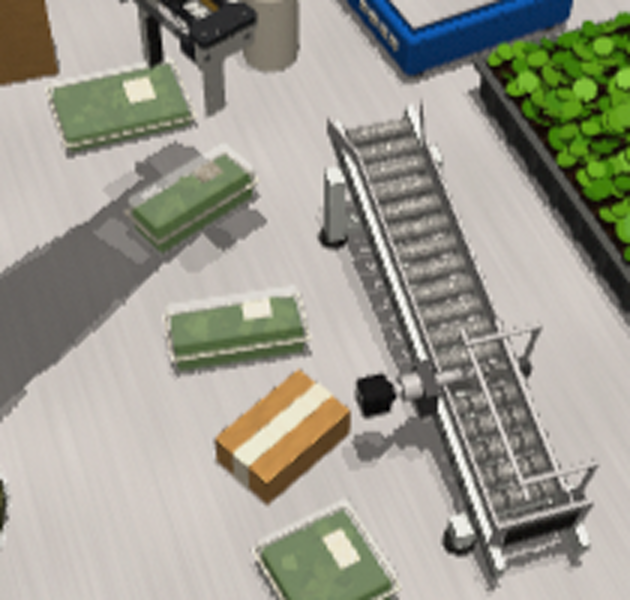

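View pics/w1.png

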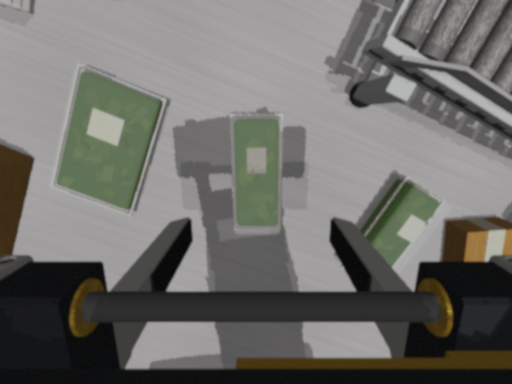

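The side view now shows the whole lane, with the high end at (375,125) and the knob at (375,395). The wrist view shows pack A centred between the fingers at (257,172), with clear space on both sides.

servo_tool(
  motion=[
    [[0.002,0.008,-0.1,0,0,0,0],[0.002,0.008,-0.2,0,0,0,0],[0.002,0.008,-0.3,0,0,0,0],[0.002,0.008,-0.354,0,0,0,0],[0.002,0.008,-0.354,0,0,0,0.3],[0.002,0.008,-0.354,0,0,0,1],[0.002,0.008,-0.354,0,0,0,1],[0.002,0.008,-0.354,0,0,0,1],[0.002,0.008,-0.354,0,0,0,1],[0.002,0.008,-0.354,0,0,0,1]],
  ],
  newtons=20,
)

```text
clock: 2.2
eef_pos: [416.8, 282.5, 30.1]
eef_rot: [-3.141, -0.003, 0.362]
wrist_force: [-0.4, -0.6, 7.7]
finger_gap: 64.1
finger_force: 20.0
```

servo_tool(
  motion=[
    [[0,0,0.08,0,0,0,1],[0,0,0.18,0,0,0,1],[0,0,0.28,0,0,0,1],[0.06,-0.06,0.38,0,0,0.047,1],[0.12,-0.13,0.46,0,0,0.094,1],[0.2,-0.2,0.46,0,0,0.14,1],[0.28,-0.28,0.46,0,0,0.188,1],[0.33,-0.35,0.46,0,0,0.235,1],[0.372,-0.404,0.46,0,0,0.28,1],[0.372,-0.404,0.46,0,0,0.325,1]],
  ],
)

```text
clock: 3.2
eef_pos: [603.7, 76.2, 258.6]
eef_rot: [3.141, 0.001, 1.385]
wrist_force: [-0.3, 0.4, -1.7]
finger_gap: 63.9
finger_force: 20.0
```

servo_tool(
  motion=[
    [[0,0,0,0,0,0.0405,1],[0,0,0,0,0,0.0405,1],[0,0,0,0,0,0.0405,1]],
  ],
)

```text
clock: 3.5
eef_pos: [601.8, 80.2, 258.9]
eef_rot: [3.141, -0.0, 1.506]
wrist_force: [-0.5, -0.5, -1.8]
finger_gap: 63.6
finger_force: 20.0
```

```bash
cat > m3.py <<'E'
from h import *
w=cam("wrist"); save("w2",w["frame"]); P=cloud(w); np.savez("w2.npz",P=P,frame=w["frame"])
q=P.reshape(-1,3); q=q[np.isfinite(q[:,0])]; q=q[(abs(q[:,0]-605)<75)&(q[:,2]>90)&(q[:,2]<190)]
for y0 in range(60,300,10):
    t=q[(q[:,1]>=y0)&(q[:,1]<y0+10)]
    if len(t)<30: continue
    zr=101+.1763*(y0+5+13); top=t[t[:,2]>zr+15]; rl=t[abs(t[:,2]-zr)<8]
    l=top[top[:,0]<605][:,0]; r=top[top[:,0]>605][:,0]
    print(y0,len(l),len(r), np.percentile(l,[2,98]).round(1) if len(l)else 0, np.percentile(r,[2,98]).round(1) if len(r) else 0, "roll",len(rl),np.percentile(rl[:,2]-zr,[50,95]).round(1) if len(rl) else 0)
s=manip.read_state(); print(s)
E
python3 m3.py
```

```text
150 28 40 [570.3 573.5] [647.1 649.7] roll 520 [0.7 3.1]
160 44 47 [570.9 574. ] [647.5 650.7] roll 824 [0.7 2.4]
170 47 55 [569.7 574.2] [648.7 654.9] roll 405 [-2.9  2.6]
180 48 57 [567.7 572.2] [652.8 658.6] roll 895 [1.1 3.1]
190 55 61 [564.8 569.6] [656.6 662.1] roll 754 [-0.6  2.8]
200 54 63 [562.3 566.8] [660.2 666.1] roll 801 [0.5 3.2]
210 59 59 [560.2 564.6] [663.8 669.4] roll 1151 [1.  2.8]
220 33 0 [558.4 562.2] 0 roll 545 [-0.6  3.1]
230 0 0 0 0 roll 100 [0.5 1.6]
{'clock': 3.55, 'joints': array([7.24327747e-02, 3.97429649e-01, 1.26751866e+00, 2.57733778e-05,
       1.47619856e+00, 1.36644119e-01]), 'qd': array([ 0.00355208,  0.00057665, -0.00148034, -0.00209833,  0.00098638,
       -0.01136147]), 'effort': array([-4.40897411e-01, -6.09008288e+01, -3.75067377e+01,  6.14365423e-02,
        8.41301575e-03, -8.96441401e-02]), 'eef_pos': array([601.74180205,  80.36539677, 258.91276497]), 'eef_rot': array([ 3.14115452e+00, -8.61443984e-05,  1.50658257e+00]), 'wrist_force': array([-0.80918651, -0.20057439, -1.03801152]), 'moment': array([ 0.01564196, -0.02783112, -0.00445948]), 'finger_force': 19.99213457107544, 'finger_gap': 63.8496341633477}
```

View pics/w2.png

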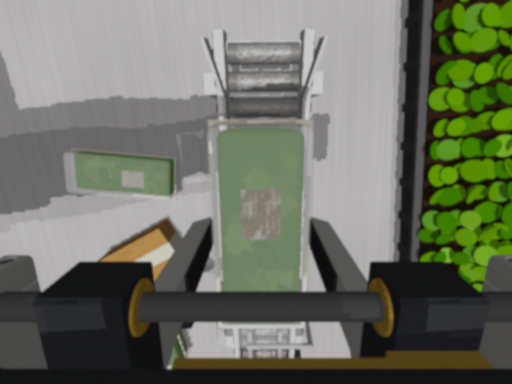

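The wrist view shows pack A in the grip at (258,210). The lane's flared guides are at (215,60) and (315,60), and they measure 73.6 mm apart as they should.

servo_tool(
  motion=[
    [[0.006,0.04,-0.02,0.02,-0.001,0,1],[0.01,0.08,-0.06,0.04,-0.0024,0,1],[0.015,0.106,-0.117,0.0554,-0.0034,0,1],[0.015,0.106,-0.117,0.0554,-0.0034,0,1],[0.015,0.106,-0.117,0.0554,-0.0034,0,1],[0.015,0.106,-0.117,0.0554,-0.0034,0,1]],
  ],
)

```text
clock: 4.15
eef_pos: [610.0, 132.8, 201.9]
eef_rot: [3.139, -0.174, 1.509]
wrist_force: [-0.4, 0.6, -1.9]
finger_gap: 64.1
finger_force: 20.0
```

```bash
cat > m4.py <<'E'
from h import *
from scipy.spatial.transform import Rotation as R
w=cam("wrist"); P=cloud(w).reshape(-1,3); P=P[np.isfinite(P[:,0])]
s=manip.read_state(); T=R.from_euler("xyz",s["eef_rot"]).as_matrix(); t=(P-s["eef_pos"])@T
# tool frame: y lateral, z along fingers (underside ~ +29)
for a in range(0,130,10):
    m=(t[:,0]>=a)&(t[:,0]<a+10)&(abs(t[:,1])<60)
    for nm,lo,hi in(("pack",-35,-20),("rail",5,18)):
        q=t[m&(t[:,2]>lo)&(t[:,2]<hi)]
        if len(q)>20: print(a,nm,len(q),np.percentile(q[:,1],[1,99]).round(1), [x.round(1) for x in(q[q[:,1]<0][:,1].max(initial=-99),q[q[:,1]>0][:,1].min(initial=99))],np.median(q[:,2]).round(1))
    q=t[m&(abs(t[:,1])<25)&(t[:,2]>15)]
    if len(q)>20: print(a,"roller z",np.percentile(q[:,2],[3,20,50]).round(1))
print(s["eef_pos"],s["eef_rot"],s["wrist_force"])
E
python3 m4.py
```

```text
0 pack 1933 [-41.4  41.8] [np.float64(-0.4), np.float64(0.2)] -27.5
10 pack 1831 [-40.8  42.6] [np.float64(-0.4), np.float64(0.2)] -27.5
20 pack 1704 [-28.5  29.3] [np.float64(-0.3), np.float64(0.2)] -27.4
30 pack 1776 [-28.6  29.3] [np.float64(-0.3), np.float64(0.2)] -27.3
40 pack 1880 [-28.6  29.2] [np.float64(-0.3), np.float64(0.2)] -27.3
50 pack 1952 [-28.5  29.1] [np.float64(-0.3), np.float64(0.2)] -27.3
60 pack 2108 [-28.5  28.9] [np.float64(-0.3), np.float64(0.2)] -26.9
70 pack 290 [-24.9  26. ] [np.float64(-0.3), np.float64(0.2)] -23.3
70 roller z [72.5 73.9 75.9]
80 roller z [ 95.3 219.1 219.9]
90 roller z [219.9 220.7 221.5]
100 roller z [221.5 222.4 223.1]
110 roller z [223.2 224.2 224.9]
120 roller z [224.9 226.  226.8]
[609.97512017 132.84369669 201.81702196] [ 3.13909288 -0.17380533  1.50951792] [ 0.54214116 -1.31204089 -1.36338503]
```

servo_tool(
  motion=[
    [[-0.001,-0.012,-0.03,0,0,0,1],[-0.001,-0.008,-0.06,0,0,0,1],[-0.0014,-0.004,-0.074,0,0,0,1],[-0.0014,-0.0045,-0.078,0,0,0,1],[-0.0014,-0.0045,-0.078,0,0,0,1],[-0.0014,-0.0045,-0.078,0,0,0,1]],
  ],
)

```text
clock: 4.8
eef_pos: [609.0, 130.8, 161.3]
eef_rot: [3.141, -0.174, 1.51]
wrist_force: [-0.7, -0.3, -2.5]
finger_gap: 64.2
finger_force: 20.0
```

```bash
sed -i 's/("rail",5,18)/("rail",6,16)/' m4.py; python3 m4.py
```

```text
0 pack 1949 [-41.5  42. ] [np.float64(-0.4), np.float64(0.2)] -27.4
0 rail 63 [-40.3  39.7] [np.float64(-36.9), np.float64(36.8)] 12.9
10 pack 1817 [-40.9  42.3] [np.float64(-0.4), np.float64(0.2)] -27.3
10 rail 120 [-40.1  39.6] [np.float64(-37.1), np.float64(36.9)] 12.9
20 pack 1701 [-28.5  29.3] [np.float64(-0.4), np.float64(0.2)] -27.2
20 rail 125 [-40.3  39.7] [np.float64(-37.2), np.float64(36.6)] 12.9
30 pack 1779 [-28.5  29.4] [np.float64(-0.3), np.float64(0.2)] -27.1
30 rail 144 [-40.6  39.7] [np.float64(-37.0), np.float64(36.7)] 13.0
40 pack 1885 [-28.5  29.2] [np.float64(-0.3), np.float64(0.2)] -27.2
40 rail 159 [-43.5  42.6] [np.float64(-38.0), np.float64(37.6)] 13.0
50 pack 1968 [-28.6  29. ] [np.float64(-0.3), np.float64(0.2)] -27.1
50 rail 170 [-46.3  45.8] [np.float64(-41.0), np.float64(40.5)] 13.0
60 pack 2086 [-28.4  28.9] [np.float64(-0.3), np.float64(0.2)] -26.7
60 rail 176 [-49.8  48.6] [np.float64(-44.2), np.float64(43.6)] 13.0
70 pack 288 [-24.9  26.1] [np.float64(-0.3), np.float64(0.2)] -23.1
70 rail 186 [-52.7  51.8] [np.float64(-47.1), np.float64(46.4)] 13.0
70 roller z [31.8 32.6 33.2]
80 rail 190 [-56.2  54.8] [np.float64(-50.6), np.float64(49.7)] 13.0
80 roller z [32.8 33.9 35.7]
90 roller z [179.8 180.7 181.2]
100 roller z [180.6 181.4 182.3]
110 roller z [182.5 183.3 184.1]
120 roller z [184.  184.9 185.8]
[609.02014944 130.79961684 161.43124668] [ 3.14078606 -0.17448927  1.50972176] [ 0.19213723 -0.18228497 -2.2838411 ]
```

servo_tool(
  motion=[
    [[0,0.0005,-0.0025,0,0,0,1],[0,0.0008,-0.0045,0,0,0,1],[0,0.0008,-0.0045,0,0,0,1]],
  ],
)

```text
clock: 5.15
eef_pos: [608.9, 131.1, 158.8]
eef_rot: [3.141, -0.174, 1.509]
wrist_force: [-0.1, -0.6, -1.0]
finger_gap: 64.0
finger_force: 20.0
```

servo_tool(
  motion=[
    [[0,0,-0.0012,0,0,0,1],[0,0,-0.0012,0,0,0,1]],
  ],
)

```text
clock: 5.35
eef_pos: [608.9, 131.2, 158.6]
eef_rot: [3.141, -0.175, 1.51]
wrist_force: [-0.5, -0.5, 4.3]
finger_gap: 64.0
finger_force: 20.0
```

Contact, so I release and let it run.

servo_tool(
  motion=[
    [[0,0,0,0,0,0,0],[0,0,0,0,0,0,0],[0,0,0,0,0,0,0],[0,0,0,0,0,0,0],[0,0,0,0,0,0,0],[0,-0.01,0.06,0,0,0,0],[0,-0.02,0.12,0,0,0,0],[0,-0.03,0.18,-0.0554,0.0034,0,0],[0,-0.03,0.18,-0.0554,0.0034,0,0]],
  ],
)

```text
clock: 6.25
eef_pos: [610.1, 116.8, 253.0]
eef_rot: [3.134, 0.003, 1.51]
wrist_force: [0.2, -0.2, -0.4]
finger_gap: 93.9
finger_force: 0.0
```

```bash
cat > m5.py <<'E'
from h import *
import sys
c=cam("side"); P=cloud(c); F=c["frame"]; np.savez("s_%s.npz"%sys.argv[1],P=P,frame=F)
save("r_"+sys.argv[1],cv2.resize(F[90:290,150:360],(630,600),interpolation=cv2.INTER_CUBIC))
f=F.astype(int); g=(f[...,1]>f[...,0]+8)&(f[...,1]>f[...,2]+15)
q=P[g&np.isfinite(P[...,0])]
q=q[(q[:,0]>545)&(q[:,0]<665)&(q[:,1]>-310)&(q[:,1]<240)&(q[:,2]>90)]
if len(q): print("lane green",len(q),np.percentile(q,[1,50,99],axis=0).round())
v,u=np.nonzero((P[...,0]>455)&(P[...,0]<545)&(P[...,1]>-140)&(P[...,1]<-60)&(P[...,2]>90)&(P[...,2]<150)&(f.max(2)<60)); k=P[v,u]; print("knob",len(k),np.percentile(k,[1,50,99],axis=0).round(1))
print(manip.read_state()["eef_pos"])
E
python3 m5.py a
```

```text
lane green 650 [[570. -58. 118.]
 [592.  -8. 160.]
 [623.  67. 177.]]
knob 146 [[ 470.5 -125.2   94. ]
 [ 486.9 -111.7  120.7]
 [ 541.   -88.6  130.1]]
[609.32735088 117.33508266 250.08950442]
```

View pics/r_a.png

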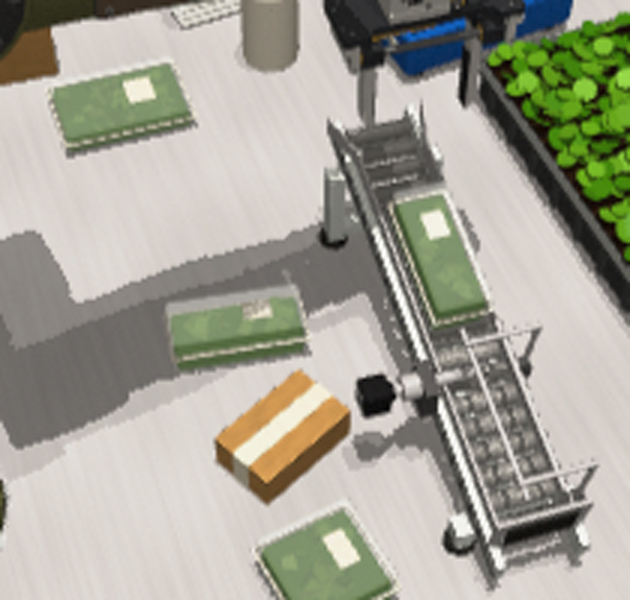

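Pack A is riding down the lane, straight and lid up, at (440,260) in the crop. Next I go to the knob.

servo_tool(
  motion=[
    [[-0.025,-0.044,0,0,0,-0.047,0],[-0.05,-0.09,0,0,0,-0.094,0],[-0.1,-0.14,0,0,0,-0.141,0],[-0.15,-0.2,0,0,0,-0.188,0],[-0.2,-0.28,0,0,0,-0.235,0],[-0.249,-0.36,0,0,0,-0.282,0],[-0.249,-0.44,-0.04,0,0,-0.329,0],[-0.249,-0.44,-0.08,0,0,-0.376,0],[-0.249,-0.44,-0.116,0,0,-0.423,0],[-0.249,-0.44,-0.116,0,0,-0.47,0]],
  ],
)

```text
clock: 7.3
eef_pos: [482.7, -103.7, 186.6]
eef_rot: [-3.138, 0.005, 0.026]
wrist_force: [0.6, -0.2, 0.0]
finger_gap: 94.0
finger_force: 0.0
```

servo_tool(
  motion=[
    [[0,0,0,0,0,-0.03,0],[0,0,0,0,0,-0.03,0],[0,0,0,0,0,-0.03,0]],
  ],
)

```text
clock: 7.6
eef_pos: [484.0, -103.8, 189.5]
eef_rot: [-3.141, 0.001, -0.058]
wrist_force: [-0.3, 0.2, -0.3]
finger_gap: 93.9
finger_force: 0.0
```

```bash
python3 m5.py b
python3 - <<'E'
from h import *
w=cam("wrist"); save("wk",w["frame"]); P=cloud(w); f=w["frame"].astype(int)
m=(abs(P[...,0]-490)<40)&(abs(P[...,1]+104)<50)&(P[...,2]>100)&(P[...,2]<150)
q=P[m]; c=f[m]; print(len(q)); 
k=q[c.max(1)<70]; print(len(k),np.percentile(k,[1,50,99],axis=0).round(1)); t=k[k[:,2]>np.percentile(k[:,2],50)-3]; print(cv2.minAreaRect(t[:,:2].astype(np.float32)))
print(manip.read_state())
E
```

```text
lane green 493 [[ 569. -106.  126.]
 [ 596.  -45.  155.]
 [ 622.   21.  170.]]
knob 146 [[ 469.5 -124.4   91.6]
 [ 485.7 -111.1  120.9]
 [ 542.   -87.8  129.8]]
[ 484.07312762 -103.76404979  189.63705424]
1793
1128 [[ 472.9 -111.6  105. ]
 [ 490.3  -97.7  125.3]
 [ 504.8  -83.5  127.2]]
((486.4778137207031, -97.2160415649414), (28.331653594970703, 28.53778839111328), 87.01896667480469)
{'clock': 7.7, 'joints': array([-2.85403298e-01,  1.91977281e-01,  1.69297824e+00,  4.90410466e-04,
        1.25699127e+00,  1.34420725e+00]), 'qd': array([ 0.00134834, -0.00255365, -0.00462894, -0.00283021,  0.00145917,
        0.01187393]), 'effort': array([-6.00735052e-02, -4.59109282e+01, -3.43878257e+01,  4.72360163e-02,
       -7.76339485e-02, -2.85544619e-02]), 'eef_pos': array([ 484.16556809, -103.78623303,  189.78873277]), 'eef_rot': array([-3.14105860e+00,  2.40337846e-04, -5.89656237e-02]), 'wrist_force': array([-0.10331716,  0.15382275, -0.51723713]), 'moment': array([0.06566198, 0.0560575 , 0.02739744]), 'finger_force': 0.0, 'finger_gap': 94.01306884740019}
```

View pics/wk.png

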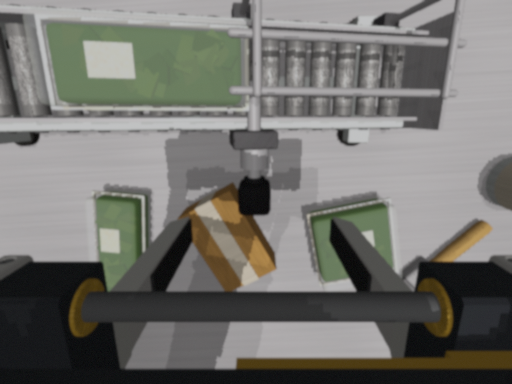

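Pack A now waits at the pin, at (150,65). The knob is at (255,195), at world (486,-97) with its top at z = 126. Next I lower over it and close gently.

servo_tool(
  motion=[
    [[0.002,0.012,-0.07,0,0,0,0],[0.002,0.012,-0.14,0,0,0,0],[0.002,0.012,-0.2,0,0,0,0],[0.002,0.012,-0.2,0,0,0,0.3],[0.002,0.012,-0.2,0,0,0,0.6],[0.002,0.012,-0.2,0,0,0,1],[0.002,0.012,-0.2,0,0,0,1],[0.002,0.012,-0.2,0,0,0,1],[0.002,0.012,-0.2,0,0,0,1]],
  ],
  newtons=8,
)

```text
clock: 8.6
eef_pos: [485.5, -97.9, 90.6]
eef_rot: [3.141, -0.001, -0.061]
wrist_force: [0.3, -0.6, -0.7]
finger_gap: 49.7
finger_force: 0.0
```

servo_tool(
  motion=[
    [[0,0,0,0,0,0,1],[0,0,0,0,0,0,1],[0,0,0,0,0,0,1],[0,0,0,0,0,0,1],[0,0,0,0,0,0,1]],
  ],
)

```text
clock: 9.1
eef_pos: [485.3, -97.7, 90.1]
eef_rot: [-3.141, -0.0, -0.061]
wrist_force: [0.3, 3.4, 1.3]
finger_gap: 29.9
finger_force: 8.0
```

servo_tool(
  motion=[
    [[0,0,0,0,0,0,1],[0,0,0,0,0,0,1],[-0.01,0.0006,0,0,0,0,1],[-0.02,0.0012,0,0,0,0,1],[-0.02,0.0012,0,0,0,0,1]],
  ],
  newtons=40,
)

```text
clock: 9.6
eef_pos: [475.6, -97.1, 90.2]
eef_rot: [-3.141, -0.002, -0.061]
wrist_force: [6.9, 3.9, -3.4]
finger_gap: 29.7
finger_force: 40.0
```

servo_tool(
  motion=[
    [[-0.012,0.0007,0,0,0,0,1],[-0.024,0.0014,0,0,0,0,1],[-0.024,0.0014,0,0,0,0,1]],
  ],
)

```text
clock: 9.9
eef_pos: [463.7, -96.4, 90.2]
eef_rot: [-3.141, -0.002, -0.061]
wrist_force: [8.9, 4.8, -5.8]
finger_gap: 29.5
finger_force: 40.0
```

servo_tool(
  motion=[
    [[-0.006,0.0004,0,0,0,0,1],[-0.012,0.0008,0,0,0,0,1],[-0.012,0.0008,0,0,0,0,1]],
  ],
)

```text
clock: 10.2
eef_pos: [458.0, -96.1, 90.2]
eef_rot: [-3.142, -0.002, -0.061]
wrist_force: [10.2, 4.4, -6.1]
finger_gap: 29.8
finger_force: 40.0
```

servo_tool(
  motion=[
    [[-0.003,0.0002,0,0,0,0,1],[-0.006,0.0004,0,0,0,0,1],[-0.006,0.0004,0,0,0,0,1]],
  ],
)

```text
clock: 10.5
eef_pos: [455.2, -95.9, 90.2]
eef_rot: [-3.142, -0.003, -0.061]
wrist_force: [10.3, 3.8, -4.5]
finger_gap: 29.8
finger_force: 40.0
```

servo_tool(
  motion=[
    [[-0.002,0.0001,0,0,0,0,1],[-0.003,0.0002,0,0,0,0,1],[-0.003,0.0002,0,0,0,0,1]],
  ],
)

```text
clock: 10.8
eef_pos: [453.8, -95.8, 90.2]
eef_rot: [3.142, -0.003, -0.061]
wrist_force: [9.4, 4.5, -5.0]
finger_gap: 29.7
finger_force: 40.0
```

servo_tool(
  motion=[
    [[-0.002,0.0001,0,0,0,0,1],[-0.003,0.0002,0,0,0,0,1],[-0.003,0.0002,0,0,0,0,1]],
  ],
)

```text
clock: 11.1
eef_pos: [452.3, -95.8, 90.2]
eef_rot: [3.142, -0.003, -0.061]
wrist_force: [9.7, 3.6, -5.0]
finger_gap: 29.8
finger_force: 40.0
```

```bash
python3 m5.py c; python3 -c "
from h import *
for i in range(6):
    print(manip.read_state()['wrist_force'].round(2)); manip.camera('wrist')"
```

```text
lane green 631 [[ 559. -246.  108.]
 [ 584. -190.  129.]
 [ 612. -116.  148.]]
knob 22 [[ 530.5 -126.6   91.4]
 [ 533.8 -121.4  105.7]
 [ 543.1  -94.3  118.1]]
[452.32404669 -95.73840547  90.16722024]
[ 9.93  3.91 -5.52]
[10.13  4.11 -5.36]
[ 9.92  4.45 -5.71]
[ 9.66  4.06 -5.2 ]
[10.17  4.13 -5.41]
[ 9.88  3.32 -5.17]
```

Run:
```python
from h import *
w=cam("wrist"); P=cloud(w); f=w["frame"]
save("wk2",f)
a=np.load("s_b.npz"); b=np.load("s_c.npz")
# rack shift: static rail region image correlation (right rail/end plate, rollers excluded) 
for n,(v0,v1,u0,u1) in dict(hi=(125,160,255,300),end=(252,285,305,350),bench=(170,200,345,360)).items():
    A,B=[cv2.cvtColor(x["frame"][v0:v1,u0:u1],cv2.COLOR_RGB2GRAY).astype(np.float32) for x in(a,b)]
    print(n,cv2.phaseCorrelate(A,B,cv2.createHanningWindow(A.shape[::-1],cv2.CV_32F)))
```

```text
hi ((-6.4519745712007825, -8.643734641850997), -0.02533991425125687)
end ((0.5525018589867443, -0.007955973019772244), 0.99905655855014)
bench ((0.5213585700556918, -0.018658073829504573), 0.990035060511695)
```

View pics/wk2.png

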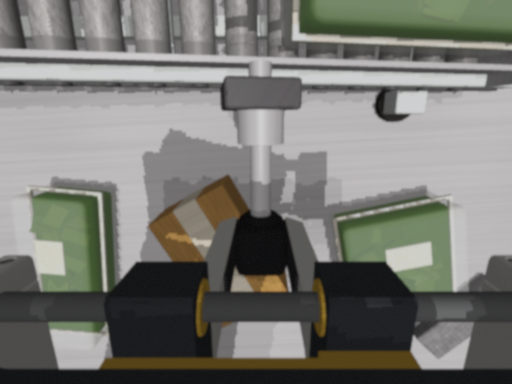

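The wrist view shows pack A past the pin, at (410,20), and the knob still held between the fingers at (260,240). The rack has not moved. I keep feeling for the stop.

servo_tool(
  motion=[
    [[-0.002,0.0001,0,0,0,0,1],[-0.004,0.0002,0,0,0,0,1],[-0.004,0.0002,0,0,0,0,1],[-0.004,0.0002,0,0,0,0,1]],
  ],
  newtons=50,
)

```text
clock: 11.9
eef_pos: [450.4, -95.6, 90.2]
eef_rot: [-3.142, -0.003, -0.061]
wrist_force: [9.7, 4.5, -6.5]
finger_gap: 29.6
finger_force: 50.0
```

```bash
cat > m6.py <<'E'
from h import *
w=cam("wrist"); P=cloud(w); f=w["frame"].astype(int); s=manip.read_state()
t=P-s["eef_pos"]; m=(abs(t[...,1])<9)&(abs(t[...,0])<40)&(P[...,2]>105)&(P[...,2]<130)&(f.max(2)<70)
print(m.sum(),np.percentile(t[m][:,0],[1,90,99]).round(1)); print(s["wrist_force"].round(2),s["moment"].round(2),s["eef_pos"].round(2))
E
python3 m6.py
```

```text
1910 [-12.3  17.6  19.7]
[11.03  4.68 -5.73] [ 0.84 -1.6   0.1 ] [450.41 -95.65  90.2 ]
```

servo_tool(
  motion=[
    [[-0.002,0.0001,0,0,0,0,1],[-0.003,0.0002,0,0,0,0,1],[-0.003,0.0002,0,0,0,0,1]],
  ],
)

```text
clock: 12.25
eef_pos: [449.3, -95.6, 90.2]
eef_rot: [3.142, -0.004, -0.061]
wrist_force: [14.9, 3.9, -9.9]
finger_gap: 29.9
finger_force: 50.0
```

The force jumped from about 10 N to 14.9 N at roughly 36 mm of travel, so that is the stop. I check that the pack is at the end plate before returning the knob.

```bash
python3 m5.py d; python3 -c "
from h import *
import time
a=np.load('s_c.npz')['frame'].astype(int);b=np.load('s_d.npz')['frame'].astype(int)
print('moved px lane low end',(abs(a-b)[215:285,285:350].max(2)>40).sum())"; python3 m6.py
```

```text
lane green 654 [[ 557. -271.  106.]
 [ 583. -215.  124.]
 [ 610. -142.  142.]]
knob 23 [[ 529.4 -126.9   90.9]
 [ 534.4 -122.8  104.9]
 [ 543.7  -95.   119.1]]
[449.34090506 -95.60654153  90.20662032]
moved px lane low end 340
1909 [-12.1  17.6  19.8]
[14.63  3.49 -8.62] [ 0.83 -2.25  0.09] [449.31 -95.6   90.18]
```

View pics/r_d.png

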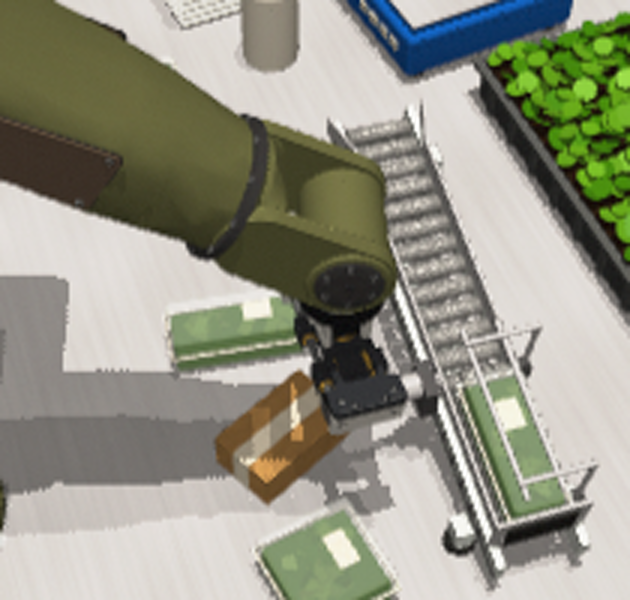

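Pack A is at the end plate, at (515,445), having travelled about 165 mm as the geometry requires. I ease the knob home, let go and rise.

servo_tool(
  motion=[
    [[0,0,0,0,0,0,1],[0.018,-0.0011,0,0,0,0,1],[0.036,-0.0022,0,0,0,0,1],[0.054,-0.0033,0,0,0,0,1],[0.072,-0.0044,0,0,0,0,1],[0.072,-0.0044,0,0,0,0,1],[0.072,-0.0044,0,0,0,0,0.4],[0.072,-0.0044,0,0,0,0,0.4],[0.072,-0.0044,0,0,0,0,0],[0.072,-0.0044,0,0,0,0,0]],
  ],
)

```text
clock: 13.35
eef_pos: [483.7, -97.9, 90.1]
eef_rot: [3.141, 0.0, -0.061]
wrist_force: [-0.1, -0.1, 0.3]
finger_gap: 58.2
finger_force: 0.0
```

servo_tool(
  motion=[
    [[0,0,0,0,0,0,0],[0,0,0.06,0,0,0,0],[0,0,0.16,0,0,0,0],[0,0.06,0.24,0,0,0,0],[-0.04,0.16,0.24,0,0,-0.0247,0],[-0.1,0.26,0.24,0,0,-0.0247,0],[-0.16,0.352,0.24,0,0,-0.0247,0],[-0.16,0.352,0.24,0,0,-0.0247,0],[-0.16,0.352,0.24,0,0,-0.0247,0]],
  ],
)

```text
clock: 14.25
eef_pos: [403.0, 79.6, 210.5]
eef_rot: [-3.141, -0.001, -0.136]
wrist_force: [-0.2, -0.6, -0.0]
finger_gap: 94.0
finger_force: 0.0
```

```bash
python3 m5.py e
python3 - <<'E'
from h import *
w=cam("wrist"); P=cloud(w).reshape(-1,3); f=w["frame"].reshape(-1,3)
m=(P[:,2]>53)&(P[:,2]<66)&(np.hypot(P[:,0]-403,P[:,1]-80)<92); q=P[m]
print(m.sum(),np.median(q[:,2]),cv2.minAreaRect(q[:,:2].astype(np.float32)))
print(manip.read_state()["eef_rot"])
E
```

```text
lane green 644 [[ 558. -272.  106.]
 [ 582. -215.  125.]
 [ 611. -143.  142.]]
knob 150 [[ 469.8 -124.7   91.8]
 [ 487.4 -112.4  120.7]
 [ 543.1  -89.4  129.5]]
[403.74677656  78.62288455 210.42830026]
5545 57.46017895345875 ((403.9815979003906, 84.77310943603516), (59.26808547973633, 144.03782653808594), 81.2928237915039)
[ 3.14151564e+00 -5.74371148e-04 -1.38201469e-01]
```

Run:
```python
from h import *
d=np.load("s_e.npz"); P=d["P"].reshape(-1,3); f=d["frame"].reshape(-1,3).astype(int)
m=(P[:,2]>10)&(P[:,2]<52)&(f[:,0]>f[:,2]+50)&(abs(P[:,0]-430)<120)&(abs(P[:,1]+20)<90); q=P[m]
r=cv2.minAreaRect(q[:,:2].astype(np.float32)); print(m.sum(),r,cv2.boxPoints(r).round())
```

```text
740 ((406.13568115234375, -61.738094329833984), (121.6278076171875, 78.29380798339844), 25.54625701904297) [[ 334.  -53.]
 [ 368. -123.]
 [ 478.  -71.]
 [ 444.   -0.]]
```

servo_tool(
  motion=[
    [[0.001,0.009,-0.1,0,0,-0.003,0],[0.001,0.009,-0.2,0,0,-0.003,0],[0.001,0.009,-0.3,0,0,-0.003,0],[0.001,0.009,-0.36,0,0,-0.003,0],[0.001,0.009,-0.36,0,0,-0.003,1],[0.001,0.009,-0.36,0,0,-0.003,1],[0.001,0.009,-0.36,0,0,-0.003,1],[0.001,0.009,-0.36,0,0,-0.003,1],[0.001,0.009,-0.36,0,0,-0.003,1],[0.001,0.009,-0.36,0,0,-0.003,1]],
  ],
  newtons=20,
)

```text
clock: 15.35
eef_pos: [405.4, 82.8, 31.6]
eef_rot: [-3.141, -0.003, -0.148]
wrist_force: [-1.0, -2.0, 8.2]
finger_gap: 64.0
finger_force: 20.0
```

servo_tool(
  motion=[
    [[0,0,0.08,0,0,0,1],[0,0,0.17,0,0,0,1],[0,0,0.26,0,0,0.045,1],[0,0,0.35,0,0,0.09,1],[0.04,0.01,0.44,0,0,0.135,1],[0.12,0.02,0.44,0,0,0.18,1],[0.2,0.04,0.44,0,0,0.225,1],[0.28,0.06,0.44,0,0,0.27,1],[0.35,0.08,0.44,0,0,0.315,1],[0.41,0.085,0.44,0,0,0.36,1]],
  ],
)

```text
clock: 16.35
eef_pos: [610.5, 126.1, 250.4]
eef_rot: [3.141, -0.0, 0.989]
wrist_force: [-0.3, 0.3, -2.2]
finger_gap: 63.6
finger_force: 20.0
```

servo_tool(
  motion=[
    [[0,0,0,0,0,0.045,1],[0,0,0,0,0,0.09,1],[0,0,0,0,0,0.135,1],[0,0,0,0,0,0.1677,1],[0,0,0,0,0,0.1677,1],[0,0,0,0,0,0.1677,1]],
  ],
)

```text
clock: 16.95
eef_pos: [609.2, 125.2, 250.5]
eef_rot: [3.141, -0.0, 1.506]
wrist_force: [-0.5, -0.7, -2.2]
finger_gap: 63.7
finger_force: 20.0
```

servo_tool(
  motion=[
    [[0,0,-0.02,0.02,-0.001,0,1],[0,0,-0.06,0.04,-0.0024,0,1],[0,0,-0.094,0.0554,-0.0034,0,1],[0,0,-0.094,0.0554,-0.0034,0,1],[0,0,-0.094,0.0554,-0.0034,0,1]],
  ],
)

```text
clock: 17.45
eef_pos: [609.4, 125.0, 203.8]
eef_rot: [3.142, -0.173, 1.508]
wrist_force: [-0.7, -0.1, -2.0]
finger_gap: 64.2
finger_force: 20.0
```

```bash
python3 m4.py
```

```text
0 pack 2091 [-42.2  43. ] [np.float64(-0.5), np.float64(0.0)] -25.5
10 pack 1617 [-29.2  29.6] [np.float64(-0.5), np.float64(0.0)] -25.4
20 pack 1645 [-27.9  28.9] [np.float64(-0.5), np.float64(0.1)] -25.3
30 pack 1751 [-27.9  29.1] [np.float64(-0.5), np.float64(0.1)] -25.2
40 pack 1827 [-28.2  29.3] [np.float64(-0.5), np.float64(0.1)] -25.3
50 pack 1962 [-28.   29.2] [np.float64(-0.4), np.float64(0.1)] -25.1
60 pack 1858 [-27.6  28.7] [np.float64(-0.4), np.float64(0.1)] -24.4
60 roller z [77.8 78.  78.3]
70 roller z [75.1 75.9 76.5]
80 roller z [76.7 77.7 79.8]
90 roller z [222.9 223.6 224.2]
100 roller z [224.3 225.  225.9]
110 roller z [225.5 226.7 227.5]
120 roller z [227.6 228.5 229.2]
[609.6523779  125.39955509 204.38861223] [ 3.14029916 -0.1733088   1.50883875] [ 0.20939867 -0.48607833 -0.62653389]
```

servo_tool(
  motion=[
    [[0,0.004,-0.03,0,0,0,1],[-0.001,0.008,-0.055,0,0,0,1],[-0.0014,0.011,-0.072,0,0,0,1],[-0.0014,0.012,-0.079,0,0,0,1],[-0.0014,0.012,-0.08,0,0,0,1],[-0.0014,0.012,-0.08,0,0,0,1]],
  ],
)

```text
clock: 18.1
eef_pos: [608.8, 131.3, 163.5]
eef_rot: [3.141, -0.174, 1.51]
wrist_force: [0.6, -0.4, -2.7]
finger_gap: 63.6
finger_force: 20.0
```

```bash
python3 m4.py | grep -v pack
```

```text
0 rail 60 [-39.9  39.7] [np.float64(-36.8), np.float64(36.9)] 14.7
10 rail 107 [-39.9  39.9] [np.float64(-36.9), np.float64(37.3)] 14.8
20 rail 102 [-40.   39.8] [np.float64(-36.9), np.float64(36.9)] 14.9
30 rail 120 [-40.3  40. ] [np.float64(-36.9), np.float64(37.2)] 14.9
40 rail 138 [-43.7  43.4] [np.float64(-37.9), np.float64(37.7)] 15.0
50 rail 130 [-46.6  46.2] [np.float64(-41.5), np.float64(40.7)] 14.9
60 rail 145 [-50.1  49.2] [np.float64(-44.6), np.float64(43.8)] 15.0
70 rail 147 [-53.1  52.2] [np.float64(-47.3), np.float64(46.7)] 14.8
70 roller z [34.  34.7 35.4]
80 rail 147 [-55.6  55.4] [np.float64(-50.8), np.float64(50.1)] 15.0
80 roller z [35.2 36.3 38.1]
90 roller z [181.9 182.8 183.4]
100 roller z [182.6 183.7 184.7]
110 roller z [184.5 185.5 186.3]
120 roller z [186.4 187.4 188.1]
[608.80771468 131.25004209 163.63810398] [ 3.14087477 -0.17443355  1.50958777] [-0.23088954 -0.59953672 -2.79149789]
```

servo_tool(
  motion=[
    [[0,0,-0.0025,0,0,0,1],[0,0,-0.0045,0,0,0,1],[0,0,-0.0045,0,0,0,1]],
  ],
)

```text
clock: 18.45
eef_pos: [608.6, 131.2, 160.8]
eef_rot: [-3.141, -0.174, 1.509]
wrist_force: [1.0, 0.9, -2.1]
finger_gap: 63.8
finger_force: 20.0
```

servo_tool(
  motion=[
    [[0,0,-0.0012,0,0,0,1],[0,0,-0.0012,0,0,0,1]],
  ],
)

```text
clock: 18.65
eef_pos: [608.6, 131.2, 160.4]
eef_rot: [3.141, -0.174, 1.51]
wrist_force: [0.6, 1.0, -2.1]
finger_gap: 63.6
finger_force: 20.0
```

servo_tool(
  motion=[
    [[0,0,-0.0012,0,0,0,1],[0,0,-0.0012,0,0,0,1],[0,0,-0.0018,0,0,0,1],[0,0,-0.0018,0,0,0,1]],
  ],
)

```text
clock: 19.05
eef_pos: [608.7, 131.3, 160.2]
eef_rot: [3.141, -0.175, 1.51]
wrist_force: [-3.6, -2.1, 6.9]
finger_gap: 64.1
finger_force: 20.0
```

Contact. I release and rise once it has run clear, then check.

servo_tool(
  motion=[
    [[0,0,0,0,0,0,0],[0,0,0,0,0,0,0],[0,0,0,0,0,0,0],[0,0,0,0,0,0,0],[0,0,0,0,0,0,0],[0,-0.01,0.06,0,0,0,0],[0,-0.02,0.12,0,0,0,0],[0,-0.03,0.18,-0.0554,0.0034,0,0],[-0.08,-0.03,0.2,-0.0554,0.0034,0,0],[-0.16,0.05,0.2,-0.0554,0.0034,0,0]],
  ],
)

```text
clock: 20.05
eef_pos: [533.1, 150.4, 260.8]
eef_rot: [3.139, 0.001, 1.507]
wrist_force: [1.0, 0.2, 0.4]
finger_gap: 93.8
finger_force: 0.0
```

servo_tool(
  motion=[
    [[-0.1,0.1,0,0,0,0,0],[-0.2,0.2,0,0,0,0,0],[-0.3,0.2,0,0,0,0,0],[-0.3,0.2,0,0,0,0,0],[-0.3,0.2,0,0,0,0,0],[-0.3,0.2,0,0,0,0,0],[-0.3,0.2,0,0,0,0,0],[-0.3,0.2,0,0,0,0,0],[-0.3,0.2,0,0,0,0,0],[-0.3,0.2,0,0,0,0,0]],
  ],
)

```text
clock: 21.05
eef_pos: [383.6, 251.3, 259.1]
eef_rot: [-3.141, 0.0, 1.509]
wrist_force: [-0.3, 0.5, 0.6]
finger_gap: 93.7
finger_force: 0.0
```

```bash
cat > m7.py <<'E'
from h import *
for i in range(2):
    c=cam("side"); P=cloud(c); f=c["frame"].astype(int)
    g=(f[...,1]>f[...,0]+8)&(f[...,1]>f[...,2]+15); q=P[g]
    q=q[(q[:,0]>545)&(q[:,0]<665)&(q[:,1]>-310)&(q[:,1]<240)&(q[:,2]>90)]
    h=np.histogram(q[:,1],np.arange(-300,240,15)); print([(int(a),int(n)) for a,n in zip(h[1],h[0]) if n])
    zr=106.2+.1763*q[:,1]; print("top above rollers",np.percentile(q[:,2]-zr,[50,95]).round(1))
    for lo,hi in((-300,-130),(-128,240)):
        t=q[(q[:,1]>lo)&(q[:,1]<hi)]; print(np.percentile(t,[1,50,99],axis=0).round())
    for k in range(10): manip.camera("scene")
k=P[(P[...,0]>455)&(P[...,0]<545)&(P[...,1]>-140)&(P[...,1]<-60)&(P[...,2]>90)&(P[...,2]<150)&(f.max(2)<60)]; print("knob",np.percentile(k,[1,50],axis=0).round(1))
a=np.load("side.npz")["P"]; 
for n,X in(("before",a),("now",P)):
    e=X[(X[...,1]<-220)&(X[...,1]>-300)&(X[...,0]>500)&(X[...,0]<680)&(X[...,2]>70)&(X[...,2]<85)]; print(n,len(e),np.percentile(e[:,:2],[2,98],axis=0).round(1).tolist())
print(manip.read_state())
E
python3 m7.py
```

```text
[(-285, 12), (-270, 110), (-255, 58), (-240, 89), (-225, 78), (-210, 86), (-195, 51), (-180, 39), (-165, 75), (-150, 45), (-120, 11), (-105, 71), (-90, 74), (-75, 88), (-60, 79), (-45, 80), (-30, 51), (-15, 45), (0, 65), (15, 41)]
top above rollers [56.1 60.7]
[[ 557. -271.  105.]
 [ 582. -215.  125.]
 [ 610. -142.  141.]]
[[ 567. -106.  129.]
 [ 590.  -49.  153.]
 [ 621.   22.  168.]]
[(-285, 18), (-270, 103), (-255, 61), (-240, 86), (-225, 83), (-210, 83), (-195, 48), (-180, 43), (-165, 73), (-150, 45), (-120, 9), (-105, 77), (-90, 78), (-75, 83), (-60, 79), (-45, 79), (-30, 54), (-15, 42), (0, 65), (15, 38)]
top above rollers [55.9 61.1]
[[ 557. -272.  107.]
 [ 583. -215.  124.]
 [ 610. -142.  140.]]
[[ 567. -106.  131.]
 [ 590.  -49.  154.]
 [ 621.   22.  169.]]
knob [[ 470.1 -125.8   90.5]
 [ 487.3 -111.9  119.6]]
before 102 [[540.0, -278.2], [640.5, -222.5]]
now 101 [[538.7, -277.8], [638.7, -220.5]]
{'clock': 22.15, 'joints': array([5.01035040e-01, 5.31705059e-02, 1.68489586e+00, 3.68812881e-05,
       1.40359378e+00, 5.62283016e-01]), 'qd': array([-0.00132591, -0.00106834,  0.00026908, -0.00030938,  0.00086209,
       -0.00162521]), 'effort': array([-3.11417323e-03, -3.94775534e+01, -3.62564027e+01,  7.02235708e-02,
       -2.58167175e-02, -5.28798910e-05]), 'eef_pos': array([383.21766822, 251.60839815, 259.33158285]), 'eef_rot': array([-3.14151616e+00,  5.21439702e-06,  1.50954221e+00]), 'wrist_force': array([-0.19864876,  0.47624405,  0.08636203]), 'moment': array([ 0.02298702,  0.00748354, -0.01763275]), 'finger_force': 0.0, 'finger_gap': 93.8444445429779}
```

Pack A is at the end plate and pack B is steady against the pin. The knob is home, the rack has not moved, and the arm is clear.

```bash
python3 -c "
from cell import manip; print(manip.sign_off())"
```

```text
the job is handed in; nothing more can be done
None
```

The job is handed in: pack A rests at the end plate, pack B waits against the stop pin, the knob is home, and the lane shows no measurable shift, at about 22 s on the robot's clock.

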